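Hold a sample stem centred in the coating tester

ROBOT

A 6-joint arm with a two-finger parallel gripper is mounted at the origin on the work surface. World frame = base frame: x ahead of the robot, y to its left, z up, the work surface at z = 0. Lengths are in m, angles in rad, forces in N, time in s.
With the tool pointing down it reaches from about 0.35 to 0.925 m from the base axis. Payload 6.4 kg.
Tool frame: the origin (TCP) lies at the very end of the fingers, on their centre line; the grasp point (between the pads) lies 19 mm behind it; z points along the fingers, y is the line along which they close (so a half turn about z gives the same grasp; the last joint's range is limited). The gripper opens to 85 mm and grips with 20 to 120 N. Pads are 22 mm wide; open, the fingers measure 114 mm over their backs; the gripper's body (76 mm by 85 mm) begins 54 mm behind the grasp point. The pads swing forward as they close: fully open they stand 13 mm farther back than shut.
Start: joints at [1.116, 0.245, 1.558, -0, 1.339, -0.174], TCP at [0.18, 0.625, 0.231] pointing down, gripper open.
Joint ranges: [-3.13, 3.13], [-1.02, 2.26], [0.13, 2.54], [-0.95, 4.09], [0.21, 2.88], [-2.74, 2.74]. Speed limits (rad/s): [2.57, 2.57, 3.14, 3.14, 3.14, 3.14].

INTERFACE

Orientations are given as a rotation vector (axis times angle).
In Python, from cell import bot gives the robot as it stands.
- The arm moves only by the shell command python3 -m handwheel 'ROWS'. ROWS is a JSON object of lists of equal length, an entry for each row: "jaw": the opening, from -1 (shut) to 1 (fully open); "delta_pos": the shift along the tool's x, y, z in cm, a list of three; "roll": the turn about the tool's z in degrees. A call has 1 to 8 rows; each row shifts and turns the commanded pose from where the row before left it, along the tool's axes as they then stand; what a row does not reach is not made up. A row lasts 1/10 s, in which the tool goes at most 50 mm and 8.59 degrees, less where a joint would pass 70% of its speed; a pose out of reach is approached as far as the arm can. A call with a gripper value outside its range is refused whole. The fingers move at their own pace and stop on an object; the grip force is fixed at half the most. Time passes only in rows, so rows that do not move let the fingers close. It gives the time, the measured TCP pose, the force, the opening and the grip force at its end, in the units of the state.
- bot.get_obs(): the state, without advancing time (a new reading comes with each control period).
- bot.grab_frame(name): name is "side" or "top" or "wrist"; returns the picture (384x512x3 uint8, red, green, blue); there is no depth.
- bot.camera_params(name): a dict with "K" (3x3 intrinsics, pixels), "cam_to_world" (4x4, takes a point from camera to world coordinates); the wrist camera has in their place "hand_eye" (4x4, takes a point from camera to tool coordinates, whose origin is the TCP and whose axes are the flange's). Camera axes: x right, y up, looking along -z (the intrinsics and any distortion apply to the point x, -y, -z); pixel columns grow to the right and rows downward; lengths in m; the calibration is good to about 2 mm. The wrist camera is an equidistant fisheye: a pixel r from the principal point sees the ray r / f radians off the axis. A picture is of the moment at which its call begins: read the wrist's pose just before it. camera_params takes no time and is no camera call.
- bot.sign_off(): hands the job in; it is judged then, once.
The state is a dict: "clock": time; "qpos": joint angles; "qd": joint speeds; "joint_torque": joint torques, N m; "ee_pos": TCP position; "eef_rot": TCP orientation; "ft_force": force on the tool from outside, world axes, zero at the start; "wrist_torque": the same for the moment, N m; "grip_width": opening from 0.0 (shut) to 1.0 (fully open); "gripper_force": force on a finger pad.
Only numpy, scipy, OpenCV 4.12 (cv2) and the standard library are available. Lean on these libraries where they do the work, as an engineer would, in place of code of your own. Each camera call takes 0.05 s, during which the arm holds its last target. There are 200 camera calls.

TASK

Take the copper sample stem with the square head out of the rack and lower it upright through the brass guide collar on top of the coating tester, never letting it touch the collar or the box, until you feel its foot press the sprung contact hidden in the well. Press the contact gently to about half of its travel, never to its end stop, and finish while still gripping the stem there, upright, still and centred in the collar. Leave the round-headed stem in the rack and do not disturb the jar, tin and flask.

Things in the scene. Friction and masses are not known exactly. Their poses are not given: they have to be found in the camera images.
- stem: stem to test: copper rod 12 mm in diameter, 130 mm long, under a black square head 24 x 24 mm, 36 mm tall; 0.1 to 0.21 kg. Origin at the centre of the head's underside, z up along the stem (head 0 to +36 mm, foot at -130 mm), x and y square to the head's flats. It hangs in a rack hole, head resting on the rack's top, its x axis across the rack to within 0.15 rad
- tip (a point): centre of the foot (lower end) of the square-headed stem
- middle (a point): point on the axis of the square-headed stem, 75 mm above its foot, 55 mm below the head; with the contact pressed it lies within about 30 mm of the collar's mouth height
- round_stem: bystander: the same copper rod (12 mm diameter, 130 mm long) with a black round head 32 mm in diameter, 22 mm tall; origin at the centre of the head's underside. It hangs in the rack's other hole; leave it there
- rack: fixed wooden rack 80 x 210 mm, 150 mm tall, origin at the centre of its underside, z up, y along its length. Its top board, 12 mm thick with its upper face at 150 mm, has two holes of 18 mm at y = +55 and -55 mm; which stem hangs in which hole varies. Open below the board in front and behind, solid ends
- tester: fixed grey coating tester, a box 140 x 140 mm and 100 mm tall, with a brass guide collar (60 mm outside diameter, 26 mm bore, 20 mm tall) in the middle of its top, and a well 44 x 44 mm wide below the collar. Origin at the centre of its underside, z up
- mouth (a point): centre of the collar's bore at the collar's upper rim, 120 mm above the bench; the bore runs straight down. The hidden sprung contact, a flat brass pad 34 mm in diameter, waits somewhere 63 to 93 mm below this point when unpressed
- contact (a joint): how far the sprung contact in the well is pressed down, m: 0 unpressed, end stop at 0.018. It starts to give at 2 N and then takes 0.5 N more per mm: 6.5 N at half travel, 11 N at the end stop; it springs back when let go
- jar: bystander: white plastic jar with a green lid, 68 mm in diameter, 120 mm tall; origin at the centre of its underside
- tin: bystander: open metal tin, 72 mm in diameter at its rim, 85 mm tall; origin at the centre of its underside
- flask: bystander: grey bottle with a black cap, 64 mm in diameter, 140 mm tall; origin at the centre of its underside

How it is judged:
On the way, in this order (a step that is already met when the one before it is completed fails the run):
1. the square-headed stem is lifted clear of the rack in the gripper (height (world z) of tip above 0.152 m and contact force between the fingers and stem above 2 N), for 0.2 s.
2. the stem's foot has passed down through the guide collar (z of tip in the frame of mouth below -0.03 m and horizontal distance between tip and mouth below 0.013 m and contact force between the fingers and stem above 2 N), for 0.1 s.
At the end, for the whole second after the job is handed in: The square stem is gripped, still (under 20 mm/s), pressing the contact 4 to 14 mm down; its middle is within 4.5 mm and its foot within 7 mm of the bore's axis, under 0.07 rad off upright, touching neither collar nor box nor rack; the round stem hangs in the rack (value of joint contact between 0.004 and 0.014 m and z of tip in the frame of mouth below -0.06 m and horizontal distance between middle and mouth below 0.0045 m and horizontal distance between tip and mouth below 0.007 m and angle between stem's own z axis and vertical below 0.07 rad and contact force between stem and tester below 0.3 N and contact force between the fingers and stem above 2 N and contact force between stem and rack below 0.1 N and linear speed of stem below 0.02 m/s and height (world z) of round_stem above 0.14 m and angle between round_stem's own z axis and vertical below 0.15 rad); the arm keeps its last pose, push and grip.
It fails at once if the stem touches the brass guide collar or the tester box (contact force between stem and tester above 0.5 N).
It fails at once if the sprung contact is pushed to the end of its travel (value of joint contact above 0.0172 m).
It fails at once if the round-headed stem is disturbed in the rack (distance of round_stem from where it was at the start of the episode above 0.015 m).
It fails at once if the jar, tin or flask is pushed or tipped (distance of any of jar, tin, flask from where it was at the start of the episode above 0.02 m or angle between any of jar, tin, flask's own z axis and vertical above 0.3 rad).
It also fails if it takes over 54 s, if anything falls off the work surface, if the arm or the gripper's body presses on something with over 40 N, if the wrist force passes 120 N, or if a joint passes its speed limit or range.

## Working session

There is one attempt and no reset: what is moved stays moved. The work goes in short steps, Python scripts to look and compute and a shell command to move; the robot and the scene stay as the last step left them, time stands still between calls to the robot, and variables do not carry over. Pictures are saved under pics/ and viewed, at most 10 in all, crops included, and the job is handed in when it is done.

```bash
mkdir -p pics; python3 - <<'E'
from cell import bot
import cv2,numpy as np
o=bot.get_obs();print({k:np.round(v,3).tolist() for k,v in o.items()})
for n in("top","side","wrist"):
    p=bot.camera_params(n);print(n,{k:np.round(v,4).tolist() for k,v in p.items() if not isinstance(v,str)})
    cv2.imwrite(f"pics/{n}0.png",bot.grab_frame(n)[:,:,::-1])
E
```

```text
{'clock': 0.0, 'qpos': [1.116, 0.246, 1.559, -0.0, 1.339, -0.174], 'qd': [-0.001, -0.0, -0.001, -0.002, -0.0, 0.0], 'joint_torque': [-0.001, -42.951, -32.612, -0.0, 0.005, -0.0], 'ee_pos': [0.18, 0.624, 0.23], 'eef_rot': [-0.44, -3.11, 0.003], 'ft_force': [-0.609, -0.264, 0.946], 'wrist_torque': [0.036, 0.007, 0.029], 'gripper_force': 0.0, 'grip_width': 0.999}
top {'K': [[421.6828, 0.0, 252.1419], [0.0, 421.6828, 198.4476], [0.0, 0.0, 1.0]], 'cam_to_world': [[-0.0151, 0.9939, -0.1093, 0.4675], [-0.9998, -0.0139, 0.0123, 0.015], [0.0107, 0.1095, 0.9939, 1.4814], [0.0, 0.0, 0.0, 1.0]]}
side {'K': [[408.5568, 0.0, 255.9462], [0.0, 408.5568, 188.4296], [0.0, 0.0, 1.0]], 'cam_to_world': [[-0.8661, 0.3089, -0.3929, 0.2219], [-0.4997, -0.5523, 0.6673, 0.6844], [-0.0109, 0.7743, 0.6327, 0.7848], [0.0, 0.0, 0.0, 1.0]]}
wrist {'K': [[297.3186, 0.0, 255.7481], [0.0, 297.3186, 193.2048], [0.0, 0.0, 1.0]], 'hand_eye': [[-0.0008, 0.9623, 0.272, 0.0693], [1.0, 0.0004, 0.0016, 0.0002], [0.0014, 0.272, -0.9623, -0.1424], [0.0, 0.0, 0.0, 1.0]]}
```

View pics/top0.png

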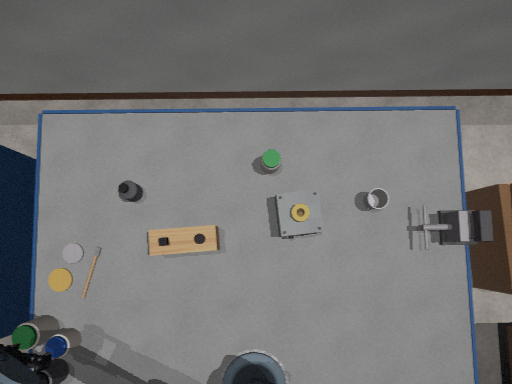

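View pics/side0.png

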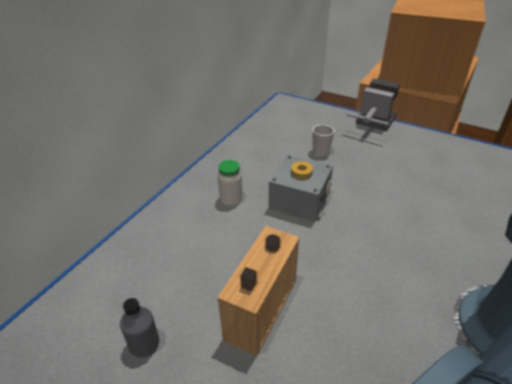

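The top view shows the rack at (182,240), with the square head at (164,241) and the round head at (200,238). The tester collar is at (300,212), the jar at (271,160), the tin at (376,198) and the flask at (130,190). The side view agrees.

```bash
cat > h.py <<'E'
from cell import bot
import cv2,numpy as np
from scipy.spatial.transform import Rotation as R
def ray(n,u,v,o=None):
    p=bot.camera_params(n);K=p["K"];x=(u-K[0][2])/K[0][0];y=(v-K[1][2])/K[1][1]
    if n=="wrist":
        r=np.hypot(x,y);s=np.sin(r)/r if r>1e-9 else 1
        d=np.array([x*s,-y*s,-np.cos(r)])
        T=np.eye(4);T[:3,:3]=R.from_rotvec(o["eef_rot"]).as_matrix();T[:3,3]=o["ee_pos"];M=T@np.array(p["hand_eye"])
    else: d=np.array([x,-y,-1.]);M=np.array(p["cam_to_world"])
    return M[:3,3],M[:3,:3]@d
def onz(n,u,v,z,o=None):
    c,d=ray(n,u,v,o);return c+d*(z-c[2])/d[2]
def tool(o): return R.from_rotvec(o["eef_rot"]).as_matrix()
def info(target,o):  # world delta -> tool cm
    return np.round(tool(o).T@(np.array(target)-o["ee_pos"])*100,2)
E
python3 - <<'E'
from h import *
im=cv2.imread("pics/top0.png");hsv=cv2.cvtColor(im,cv2.COLOR_BGR2HSV)
def blobs(m,roi):
    x0,y0,x1,y1=roi;mm=np.zeros_like(m);mm[y0:y1,x0:x1]=m[y0:y1,x0:x1]
    n,l,s,c=cv2.connectedComponentsWithStats(mm);return [(c[i].round(1).tolist(),int(s[i][4])) for i in range(1,n) if s[i][4]>15]
dark=(hsv[:,:,2]<60).astype(np.uint8)
for c,a in blobs(dark,(150,229,215,252)): print("head",c,a,onz("top",*c,.18).round(4))
br=((hsv[:,:,1]>120)&(hsv[:,:,0]<35)&(hsv[:,:,0]>15)).astype(np.uint8)
for c,a in blobs(br,(280,190,325,240)): print("collar",c,a,onz("top",*c,.12).round(4))
w=((hsv[:,:,1]>60)&(hsv[:,:,0]<30)).astype(np.uint8);w[:,:140]=0;w[:,225:]=0;w[:215]=0;w[265:]=0
r=cv2.minAreaRect(cv2.findNonZero(w));print(r)
b=[onz("top",*p,.15)[:2].round(3).tolist() for p in cv2.boxPoints(r)];print(b)
o=bot.get_obs();print(tool(o).round(3).tolist())
E
```

```text
head [199.1, 238.2] 70 [0.4901 0.1635 0.18  ]
head [163.4, 241.0] 61 [0.4832 0.2727 0.18  ]
collar [299.4, 213.5] 26 [ 0.566  -0.1543  0.12  ]
((183.12527465820312, 239.75328063964844), (25.34219741821289, 70.28131866455078), 85.48600769042969)
[[0.519, 0.33], [0.533, 0.11], [0.454, 0.104], [0.44, 0.323]]
[[-0.961, 0.277, -0.001], [0.277, 0.961, -0.001], [0.0, -0.001, -1.0]]
```

View pics/wrist0.png

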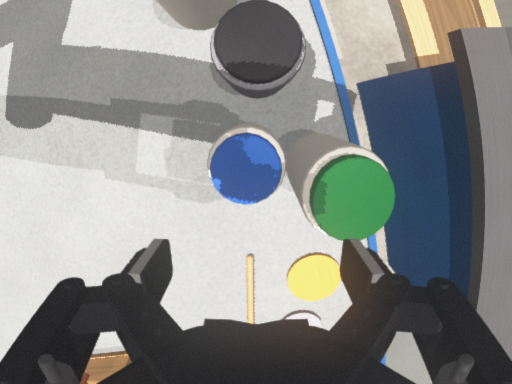

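The wrist view shows only clutter near the start pose (blue, green and black lids) and the fingertips near row 245. I'm moving over the stem.

```bash
python3 -m handwheel '{"jaw":[1,1,1,1,1,1,1,1],"delta_pos":[[-2,-1,-2.5],[-3.5,-2.3,-2],[-3.8,-2.5,-1.5],[-3.8,-2.5,-0.5],[-3.8,-2.5,0],[-3.8,-2.5,0],[-3.8,-2.5,0],[-3.8,-2.5,0]],"roll":[0,0,0,0,0,0,0,0]}'
python3 -m handwheel '{"jaw":[1,1,1,1,1,1],"delta_pos":[[-3.8,-2.5,0],[-3.5,-2.5,0],[-2,-2,0],[0,0,0],[0,0,0],[0,0,0]],"roll":[0,0,-6,-7,-7,0]}'
python3 - <<'E'
from h import *
o=bot.get_obs();im=bot.grab_frame("wrist");cv2.imwrite("pics/w1.png",im[:,:,::-1])
print(o["clock"],o["ee_pos"],tool(o).round(4).tolist(),o["qpos"],o["ft_force"])
E
```

```text
clock: 0.95
ee_pos: [0.4021, 0.3687, 0.2961]
eef_rot: [-0.439, -3.111, 0.0]
ft_force: [1.8, 0.1, 0.4]
grip_width: 1.0
gripper_force: 0.0
clock: 1.55
ee_pos: [0.4713, 0.2769, 0.2959]
eef_rot: [0.106, -3.139, 0.0]
ft_force: [0.7, -0.3, 1.1]
grip_width: 0.997
gripper_force: 0.0
1.55 [0.47129216 0.2769119  0.29594142] [[-0.9977, -0.0674, -0.0006], [-0.0674, 0.9977, -0.0002], [0.0006, -0.0001, -1.0]] [ 3.23725700e-01 -4.65090840e-02  1.75330072e+00  3.86959129e-05
  1.43542204e+00 -1.31447896e+00] [ 0.74917511 -0.29540805  1.11885592]
```

View pics/w1.png

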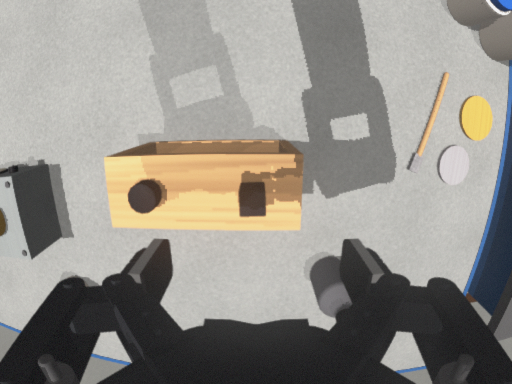

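The wrist view shows the rack, the square head at (252,198) and the round head at (144,196). The flask is at (330,285), on the right under the open finger.

```bash
python3 - <<'E'
from h import *
im=cv2.imread("pics/w1.png");o=bot.get_obs();print(o["ee_pos"])
g=im.max(2).astype(np.uint8);m=np.zeros_like(g);m[165:228,225:280]=(g[165:228,225:280]<55)
n,l,s,c=cv2.connectedComponentsWithStats(m);i=1+np.argmax(s[1:,4]);print(s[i],c[i])
ct=max(cv2.findContours((l==i).astype(np.uint8),0,1)[0],key=cv2.contourArea)[:,0]
ap=cv2.approxPolyDP(ct,2.5,True)[:,0]
for p in ap: print(p,onz("wrist",*p,.186,o)[:2].round(4),onz("wrist",*p,.15,o)[:2].round(4))
P=np.array([onz("wrist",*p,.186,o)[:2] for p in ct])
print(cv2.minAreaRect((P*1000).astype(np.float32)))
for col in range(s[i][0],s[i][0]+s[i][2],3):
    r=np.where(l[:,col]==i)[0];print(col,r.min(),r.max(),onz("wrist",col,r.max()+.5,.186,o)[:2].round(4))
cv2.imwrite("pics/w1c.png",cv2.resize(im[160:235,95:310],None,fx=3.7,fy=3.7,interpolation=0))
E
```

```text
[0.47119184 0.27711382 0.29599867]Traceback (most recent call last):
  File "<stdin>", line 4, in <module>
    return _wrapfunc(a, 'argmax', axis=axis, out=out, **kwds)
    return bound(*args, **kwds)
ValueError: attempt to get argmax of an empty sequence
```

```bash
python3 - <<'E'
from h import *
im=cv2.imread("pics/w1.png");o=bot.get_obs();print(o["ee_pos"])
g=im.max(2).astype(np.uint8);print(g[175:225:5,252],im[200,252],g[200,230:280:4])
m=np.zeros_like(g);m[165:228,225:280]=(g[165:228,225:280]<100)
n,l,s,c=cv2.connectedComponentsWithStats(m);i=1+np.argmax(s[1:,4]);print(s[i],c[i])
ct=max(cv2.findContours((l==i).astype(np.uint8),0,1)[0],key=cv2.contourArea)[:,0]
ap=cv2.approxPolyDP(ct,2.5,True)[:,0]
for p in ap: print(p,onz("wrist",*p,.186,o)[:2].round(4),onz("wrist",*p,.15,o)[:2].round(4))
for col in range(s[i][0],s[i][0]+s[i][2],3):
    r=np.where(l[:,col]==i)[0];print(col,r.min(),r.max(),onz("wrist",col,r.max()+.5,.186,o)[:2].round(4))
cv2.imwrite("pics/w1c.png",cv2.resize(im[160:235,95:310],None,fx=3.7,fy=3.7,interpolation=0))
E
```

```text
[0.47119184 0.27711382 0.29599867]
[139 136  72  75  77  81  82  87 106 241] [54 65 81] [243 243 186  76  81  80  76  78  78 163 176 236 215]
[239 182  26  34 810] [252.11111111 198.24074074]
[241 183] [0.4647 0.2636] [0.4736 0.2623]
[241 214] [0.4934 0.2651] [0.5064 0.264 ]
[264 214] [0.492  0.2858] [0.5049 0.2876]
[263 182] [0.4625 0.2828] [0.4712 0.2842]
239 192 195 [0.4762 0.2625]
242 183 214 [0.4938 0.266 ]
245 183 215 [0.4946 0.2688]
248 182 215 [0.4944 0.2715]
251 182 214 [0.4933 0.2741]
254 182 214 [0.4931 0.2768]
257 182 214 [0.4929 0.2795]
260 182 214 [0.4928 0.2822]
263 182 214 [0.4926 0.2849]
```

View pics/w1c.png

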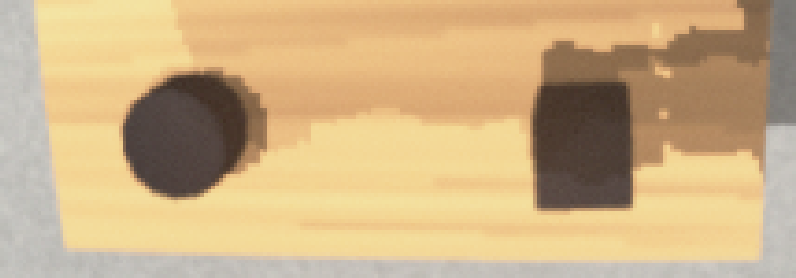

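The crop shows the square head with flats parallel to the image axes (full-image columns 240–266, rows 182–216), so its yaw already matches the tool. I'm descending to it and closing.

```bash
python3 -m handwheel '{"jaw":[1,1,1,1,1,1,1,1],"delta_pos":[[-1.2,-0.2,0],[0,0,3],[0,0,3],[0,0,3],[0,0,2],[0,0,1.5],[0,0,1.4],[0,0,0]],"roll":[0,0,0,0,0,0,0,0]}'
python3 -m handwheel '{"jaw":[0.3,0,-0.3,-0.6,-1,-1,-1,-1],"delta_pos":[[0,0,0],[0,0,0],[0,0,0],[0,0,0],[0,0,0],[0,0,0],[0,0,0],[0,0,0]],"roll":[0,0,0,0,0,0,0,0]}'
```

```text
clock: 2.4
ee_pos: [0.4826, 0.2758, 0.1554]
eef_rot: [0.106, -3.137, 0.001]
ft_force: [-1.0, -0.1, -0.0]
grip_width: 1.0
gripper_force: 0.0
clock: 3.2
ee_pos: [0.484, 0.2762, 0.1582]
eef_rot: [-0.107, 3.138, 0.0]
ft_force: [-1.3, -1.5, 5.1]
grip_width: 0.269
gripper_force: 59.8
```

```bash
python3 -m handwheel '{"jaw":[-1,-1,-1,-1,-1,-1,-1,-1],"delta_pos":[[0,0,-0.5],[0,0,-1.5],[0,0,-3],[0,0,-3],[0,0,-3],[0,0,-3],[0,0,-3],[0,0,-3]],"roll":[0,0,0,0,0,0,0,0]}'
python3 -m handwheel '{"jaw":[-1,-1,-1,-1],"delta_pos":[[0,0,-1],[0,0,-0.5],[0,0,0],[0,0,0]],"roll":[0,0,0,0]}'
python3 - <<'E'
from h import *
o=bot.get_obs();cv2.imwrite("pics/w2.png",bot.grab_frame("wrist")[:,:,::-1]);cv2.imwrite("pics/s2.png",bot.grab_frame("side")[:,:,::-1]);cv2.imwrite("pics/t2.png",bot.grab_frame("top")[:,:,::-1])
print(o["ee_pos"],tool(o).round(4).tolist(),o["ft_force"],o["wrist_torque"],o["gripper_force"])
a=cv2.imread("pics/w2.png")[130:384,150:380];b=cv2.imread("pics/s2.png")[100:354,100:400]
cv2.imwrite("pics/c2.png",cv2.resize(np.hstack([a,b]),None,fx=1.5,fy=1.5,interpolation=0))
E
```

```text
clock: 4.0
ee_pos: [0.4829, 0.276, 0.3591]
eef_rot: [-0.107, 3.14, 0.0]
ft_force: [0.4, -0.4, -1.0]
grip_width: 0.265
gripper_force: 58.9
clock: 4.4
ee_pos: [0.4828, 0.2759, 0.3703]
eef_rot: [0.107, -3.137, 0.001]
ft_force: [0.4, 0.1, -1.0]
grip_width: 0.272
gripper_force: 59.0
[0.48279573 0.27590738 0.37027685] [[-0.9977, -0.0682, -0.0031], [-0.0682, 0.9977, -0.001], [0.0032, -0.0008, -1.0]] [ 0.42247297  0.12173815 -0.99959263] [0.01478027 0.03147511 0.01250832] 58.993159532547
```

View pics/c2.png

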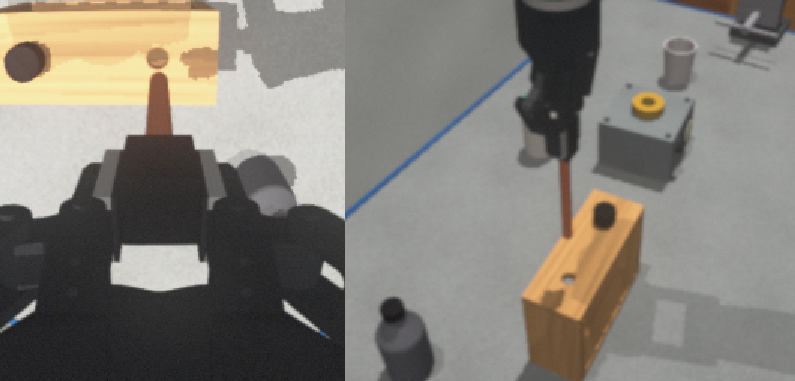

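The crop shows the stem gripped and hanging straight. Its foot is at about (256,180) in the wrist image, clear above its empty hole, and the round stem is still in place. I'm carrying it over the tester.

```bash
python3 -m handwheel '{"jaw":[-1,-1,-1,-1,-1,-1,-1,-1],"delta_pos":[[-0.2,-1.5,0],[-0.4,-3,0],[-0.5,-4,0],[-0.5,-4,0],[-0.5,-4,0],[-0.5,-4,0],[-0.5,-4,0],[-0.5,-4,0]],"roll":[0,0,0,0,0,0,0,0]}'
python3 -m handwheel '{"jaw":[-1,-1,-1,-1,-1,-1,-1,-1],"delta_pos":[[-0.5,-4,0],[-0.5,-4,0],[-0.4,-4,0],[-0.3,-2,0],[0,-1,0],[0,0,0],[0,0,0],[0,0,0]],"roll":[0,0,0,0,0,0,0,0]}'
python3 - <<'E'
from h import *
o=bot.get_obs();cv2.imwrite("pics/w3.png",bot.grab_frame("wrist")[:,:,::-1]);cv2.imwrite("pics/t3.png",bot.grab_frame("top")[:,:,::-1]);cv2.imwrite("pics/s3.png",bot.grab_frame("side")[:,:,::-1])
np.savez("o3.npz",ee_pos=o["ee_pos"],eef_rot=o["eef_rot"])
print(o["ee_pos"],tool(o).round(4).tolist(),o["ft_force"])
a=cv2.imread("pics/w3.png")[90:290,150:360];b=cv2.imread("pics/s3.png")[60:260,200:400]
cv2.imwrite("pics/c3.png",cv2.resize(np.hstack([a,b]),None,fx=1.9,fy=1.9,interpolation=0))
E
```

```text
clock: 5.35
ee_pos: [0.5385, -0.0084, 0.3721]
eef_rot: [0.106, -3.14, 0.0]
ft_force: [0.7, -0.0, -1.2]
grip_width: 0.269
gripper_force: 59.0
clock: 6.15
ee_pos: [0.5659, -0.1529, 0.3725]
eef_rot: [-0.11, 3.139, 0.0]
ft_force: [-0.3, 0.1, -1.5]
grip_width: 0.274
gripper_force: 59.2
[ 0.5659081  -0.15292318  0.37252775] [[-0.9975, -0.07, 0.0003], [-0.07, 0.9975, 0.0002], [-0.0003, 0.0002, -1.0]] [-0.27047617  0.05002411 -1.4908268 ]
```

View pics/c3.png

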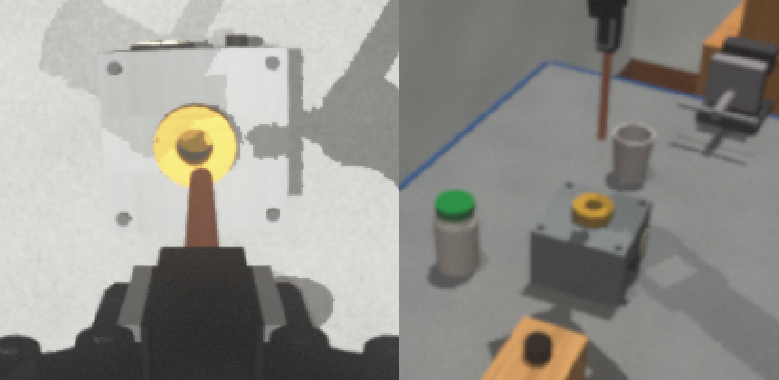

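```bash
cat > m.py <<'E'
import sys
from h import *
def run(f,o,L=.138):
    im=cv2.imread(f);hsv=cv2.cvtColor(im,cv2.COLOR_BGR2HSV);H,S,V=[hsv[:,:,i].astype(int) for i in range(3)]
    def tl(p,dz): # pixel -> tool coords at tool depth dz
        c,d=ray("wrist",*p,o);M=tool(o).T;c=M@(c-o["ee_pos"]);d=M@d;return c+d*(dz-c[2])/d[2]
    y=((H>18)&(H<32)&(S>110)&(V>150)).astype(np.uint8);y[:,:190]=0;y[:,330:]=0
    n,l,s,c=cv2.connectedComponentsWithStats(y);i=1+np.argmax(s[1:,4]);ys,xs=np.where(l==i);print("ring",s[i])
    cu,hi=cv2.findContours((l==i).astype(np.uint8),cv2.RETR_CCOMP,1)
    for k,q in enumerate(cu):
        if len(q)>12:
            e=cv2.fitEllipse(q);print("outer" if hi[0][k][3]<0 else "hole",np.round(e[0],1),np.round(e[1],1),onz("wrist",*e[0],.12,o)[:2].round(4))
    r=((H<14)&(S>60)&(V>50)&(V<150)).astype(np.uint8);r[:,:235]=0;r[:,275:]=0;r[:150]=0;r[225:]=0
    n,l,s,c=cv2.connectedComponentsWithStats(r);i=1+np.argmax(s[1:,4]);print("rod",s[i])
    top=s[i][1]
    for row in range(top,top+s[i][3],4):
        q=np.where(l[row]==i)[0];print(row,q.min(),q.max(),end="; ")
    tp=top-.5;mid=np.mean([np.where(l[rw]==i)[0][[0,-1]].mean() for rw in range(top+3,top+10)])
    t=tl((mid,tp),L);print("\nfoot px",mid,tp,"foot tool",(t-[.006,0,0]).round(4))
if __name__=="__main__":
    z=np.load(sys.argv[2]);run(sys.argv[1],{k:z[k] for k in z})
E
python3 m.py pics/w3.png o3.npz
python3 - <<'E'
from h import *
for f in("top0","t3"):
    im=cv2.imread(f"pics/{f}.png");h=cv2.cvtColor(im,cv2.COLOR_BGR2HSV);print(h[206:221:2,292:308:2,2].tolist() if f=="top0" else "")
im=cv2.imread("pics/side0.png");h=cv2.cvtColor(im,cv2.COLOR_BGR2HSV)
m=((h[:,:,1]>110)&(h[:,:,0]>15)&(h[:,:,0]<32)&(h[:,:,2]>120)).astype(np.uint8);m[:150]=0;m[190:]=0;m[:,:280]=0;m[:,325:]=0
cu,hi=cv2.findContours(m,cv2.RETR_CCOMP,1)
for k,q in enumerate(cu):
    if len(q)>8: e=cv2.fitEllipse(q);print(hi[0][k][3],e,onz("side",*e[0],.12).round(4))
E
```

```text
ring [ 231  145   43   42 1174]
outer [251.9 164.9] [38.8 42.8] [ 0.5688 -0.1582]
hole [251.4 169.8] [12.1 20.3] [ 0.5756 -0.1585]
rod [247 179  18  41 553]
179 254 257; 183 251 260; 187 250 261; 191 250 261; 195 249 261; 199 249 262; 203 249 262; 207 248 263; 211 248 263; 215 248 263; 219 247 264; 
foot px 255.5 178.5 foot tool [-0.0011 -0.0004  0.138 ]
[[93, 174, 184, 184, 184, 184, 185, 181], [146, 185, 185, 172, 116, 166, 183, 184], [174, 184, 167, 102, 98, 65, 151, 185], [184, 184, 165, 113, 128, 113, 123, 183], [162, 184, 172, 130, 128, 117, 155, 183], [134, 183, 184, 180, 148, 167, 184, 185], [91, 157, 184, 184, 186, 183, 185, 176], [150, 88, 126, 181, 182, 182, 171, 138]]

-1 ((301.7672119140625, 167.87826538085938), (12.389467239379883, 20.681110382080078), 93.75289916992188) [ 0.5698 -0.155   0.12  ]
0 ((301.7171936035156, 167.3143310546875), (5.067994117736816, 8.625138282775879), 94.69992065429688) [ 0.571  -0.1573  0.12  ]
```

The crop shows the foot at about (256,179), just in front of the collar (centre about (252,166)), with the jar and tin clear. I'll fit circles of the known radii on the rim plane.

```bash
cat > fit.py <<'E'
from h import *
from scipy.optimize import least_squares
def fit(n,f,roi,o=None,rod=None):
    x0,y0,x1,y1=roi;S=6
    im=cv2.resize(cv2.imread(f)[y0:y1,x0:x1],None,fx=S,fy=S,interpolation=cv2.INTER_CUBIC)
    h=cv2.cvtColor(im,cv2.COLOR_BGR2HSV);ref=np.percentile(h[:,:,2][h[:,:,1]>110],80)
    m=((h[:,:,1]>100)&(h[:,:,0]>17)&(h[:,:,0]<34)&(h[:,:,2]>.75*ref)).astype(np.uint8)
    nn,l,s,c=cv2.connectedComponentsWithStats(m);i=1+np.argmax(s[1:,4])
    cu,hi=cv2.findContours((l==i).astype(np.uint8),cv2.RETR_CCOMP,1)
    for k,q in enumerate(cu):
        outer=hi[0][k][3]<0
        if len(q)<40: continue
        q=q[:,0];u=(q[:,0]+.5)/S-.5+x0;v=(q[:,1]+.5)/S-.5+y0
        if rod: w=~((u>rod[0])&(u<rod[1])&(v>rod[2]));u,v=u[w],v[w]
        P=np.array([onz(n,a,b,.12,o)[:2] for a,b in zip(u,v)])*1000
        r0=30 if outer else 13
        g=least_squares(lambda t:np.hypot(*(P-t).T)-r0,P.mean(0),loss="soft_l1",f_scale=.7)
        g3=least_squares(lambda t:np.hypot(*(P-t[:2]).T)-t[2],[*g.x,r0],loss="soft_l1",f_scale=.7)
        print(n,"outer" if outer else "hole",g.x.round(1),"rms",np.sqrt(np.mean(g.fun**2)).round(2),"free",g3.x.round(1))
if __name__=="__main__":
    z=np.load("o3.npz");o={k:z[k] for k in z}
    fit("wrist","pics/w3.png",(222,135,285,200),o,(246,266,171))
    fit("side","pics/side0.png",(285,150,320,185))
    fit("top","pics/top0.png",(285,198,315,228))
    print(bot.get_obs()["ee_pos"])
E
python3 fit.py
```

```text
wrist outer [ 571.8 -157.7] rms 0.92 free [ 571.1 -157.8   29.1]
wrist hole [ 575.5 -157.9] rms 1.64 free [ 574.4 -158.1   12.2]
side outer [ 571.2 -157.3] rms 0.78 free [ 571.2 -157.3   29.3]
side hole [ 571.5 -157.4] rms 0.74 free [ 571.5 -157.5   12.3]
top outer [ 570.6 -155.8] rms 1.88 free [ 570.9 -155.9   28.2]
top hole [ 571.9 -157.2] rms 0.34 free [ 571.9 -157.2   13. ]
[ 0.56597566 -0.15324495  0.37250027]
```

All views agree on the collar at (0.5715, -0.1575). I'm centring, lowering the foot to about 20 mm above the mouth, and checking.

```bash
python3 -m handwheel '{"jaw":[-1,-1,-1,-1,-1,-1,-1,-1],"delta_pos":[[-0.48,-0.46,0],[0,0,2],[0,0,2],[0,0,2],[0,0,1.5],[0,0,1],[0,0,0],[0,0,0]],"roll":[0,0,0,0,0,0,0,0]}'
python3 - <<'E'
from h import *
from fit import fit
from m import run
bot.grab_frame("side")
o=bot.get_obs();cv2.imwrite("pics/w4.png",bot.grab_frame("wrist")[:,:,::-1]);s=bot.grab_frame("side")[:,:,::-1];cv2.imwrite("pics/s4.png",s)
np.savez("o4.npz",ee_pos=o["ee_pos"],eef_rot=o["eef_rot"])
print(o["ee_pos"],tool(o).round(4).tolist(),o["ft_force"])
a=cv2.imread("pics/w4.png")[110:250,200:310];b=s[90:200,250:360]
cv2.imwrite("pics/c4.png",np.hstack([cv2.resize(a,(400,509),interpolation=0),cv2.resize(b,(400,509),interpolation=0)]))
run("pics/w4.png",o)
E
```

```text
clock: 7.1
ee_pos: [0.5714, -0.1587, 0.288]
eef_rot: [-0.107, 3.139, -0.001]
ft_force: [0.1, 0.3, -1.5]
grip_width: 0.268
gripper_force: 59.2
[ 0.57160541 -0.15879714  0.28852338] [[-0.9977, -0.0682, 0.0018], [-0.0682, 0.9977, -0.0009], [-0.0017, -0.001, -1.0]] [ 0.60371471 -0.71524491 -0.72735855]
ring [ 230  149   55   52 1758]
outer [257.  173.9] [49.5 51.2] [ 0.5688 -0.158 ]
rod [247 178  18  43 572]
178 252 258; 182 249 261; 186 250 261; 190 250 261; 194 250 261; 198 249 261; 202 249 262; 206 248 262; 210 248 263; 214 248 263; 218 247 263; 
foot px 255.35714285714286 177.5 foot tool [-1.00e-04 -5.00e-04  1.38e-01]
```

View pics/c4.png

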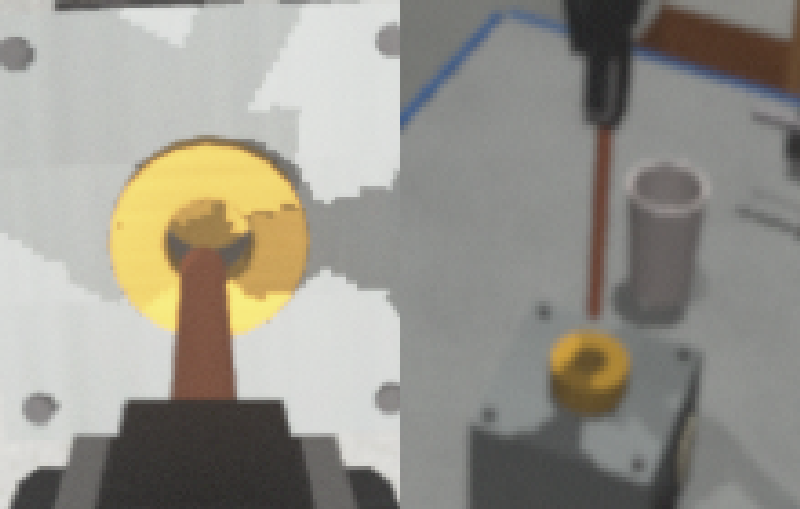

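The foot is over the bore, about 1.5 mm low in y, so I'm trimming that. Then I'll go through the collar, stopping the foot just above the highest possible contact position.

```bash
python3 -m handwheel '{"jaw":[-1,-1,-1,-1,-1,-1],"delta_pos":[[0,0.13,0],[0,0,0.5],[0,0,1],[0,0,1],[0,0,0],[0,0,0]],"roll":[0,0,0,0,0,0]}'
python3 - <<'E'
from h import *
P=[]
for i in range(5):
    o=bot.get_obs();P.append(np.r_[o["ee_pos"],tool(o)[:,2],o["ft_force"]]);s=bot.grab_frame("wrist" if i==0 else "side")
    if i==0: o0=o;cv2.imwrite("pics/w5.png",s[:,:,::-1])
print(np.mean(P,0).round(4),np.std(P,0).round(4));b=s[90:200,250:360,::-1]
cv2.imwrite("pics/c5.png",np.hstack([cv2.resize(cv2.imread("pics/w5.png")[130:240,200:310],(400,400),interpolation=0),cv2.resize(b,(400,400),interpolation=0)]))
E
```

```text
clock: 7.85
ee_pos: [0.5707, -0.1571, 0.2614]
eef_rot: [0.107, -3.138, -0.001]
ft_force: [0.5, -0.0, -0.8]
grip_width: 0.271
gripper_force: 59.2
[ 5.710e-01 -1.573e-01  2.623e-01  1.000e-04 -1.000e-04 -1.000e+00
  3.094e-01  1.140e-01 -7.549e-01] [2.000e-04 1.000e-04 5.000e-04 8.000e-04 4.000e-04 0.000e+00 3.963e-01
 3.998e-01 4.734e-01]
```

View pics/c5.png

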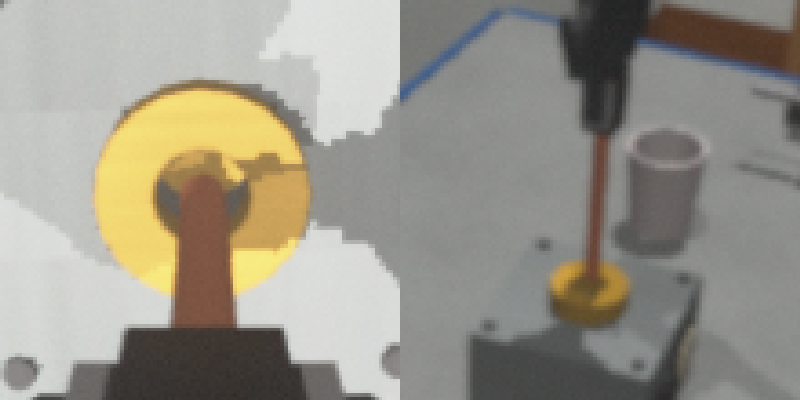

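Foot and bore centres coincide in the crop (both about (203,198)) with the foot just above the rim. I'm going through.

```bash
python3 -m handwheel '{"jaw":[-1,-1,-1,-1,-1,-1,-1,-1],"delta_pos":[[0,0,0.5],[0,0,1],[0,0,1],[0,0,1],[0,0,1],[0,0,1],[0,0,0],[0,0,0]],"roll":[0,0,0,0,0,0,0,0]}'
python3 -m handwheel '{"jaw":[-1,-1,-1],"delta_pos":[[0,0,0.3],[0,0,0],[0,0,0]],"roll":[0,0,0]}'
```

```text
clock: 8.9
ee_pos: [0.5709, -0.1572, 0.2071]
eef_rot: [0.107, -3.139, -0.0]
ft_force: [0.1, 0.6, -0.6]
grip_width: 0.269
gripper_force: 59.2
clock: 9.2
ee_pos: [0.5711, -0.1573, 0.2046]
eef_rot: [-0.107, 3.139, -0.0]
ft_force: [-0.0, -0.6, -1.3]
grip_width: 0.274
gripper_force: 59.2
```

```bash
python3 -m handwheel '{"jaw":[-1,-1,-1,-1],"delta_pos":[[0,0,0.3],[0,0,0],[0,0,0],[0,0,0]],"roll":[0,0,0,0]}'|grep -E "ee_pos|ft"
python3 -m handwheel '{"jaw":[-1,-1,-1,-1],"delta_pos":[[0,0,0.3],[0,0,0],[0,0,0],[0,0,0]],"roll":[0,0,0,0]}'|grep -E "ee_pos|ft"
python3 -m handwheel '{"jaw":[-1,-1,-1,-1],"delta_pos":[[0,0,0.3],[0,0,0],[0,0,0],[0,0,0]],"roll":[0,0,0,0]}'|grep -E "ee_pos|ft"
```

```text
ee_pos: [0.571, -0.1573, 0.2013]
ft_force: [-0.1, -0.2, -1.0]
ee_pos: [0.571, -0.1573, 0.1983]
ft_force: [0.1, -0.7, -2.0]
ee_pos: [0.571, -0.1573, 0.1953]
ft_force: [-0.4, -0.1, -1.3]
```

```bash
python3 -m handwheel '{"jaw":[-1,-1,-1,-1],"delta_pos":[[0,0,0.3],[0,0,0],[0,0,0],[0,0,0]],"roll":[0,0,0,0]}'|grep -E "ee_pos|ft"
python3 -m handwheel '{"jaw":[-1,-1,-1,-1],"delta_pos":[[0,0,0.3],[0,0,0],[0,0,0],[0,0,0]],"roll":[0,0,0,0]}'|grep -E "ee_pos|ft"
python3 -m handwheel '{"jaw":[-1,-1,-1,-1],"delta_pos":[[0,0,0.3],[0,0,0],[0,0,0],[0,0,0]],"roll":[0,0,0,0]}'|grep -E "ee_pos|ft"
```

```text
ee_pos: [0.571, -0.1572, 0.1923]
ft_force: [-1.5, -0.3, -0.8]
ee_pos: [0.5712, -0.1574, 0.1897]
ft_force: [0.4, -0.2, 1.5]
ee_pos: [0.5712, -0.1574, 0.1866]
ft_force: [-0.5, -0.7, 1.7]
```

```bash
cat > f.py <<'E'
from h import *
A=[]
for i in range(8):
    o=bot.get_obs();A.append(np.r_[o["ee_pos"],o["ft_force"],o["wrist_torque"],tool(o)[:2,2]]);bot.grab_frame("top")
print(np.mean(A,0).round(4),"fz err",np.std(A,0)[5]/8**.5,o["clock"])
E
python3 f.py; python3 -m handwheel '{"jaw":[-1,-1,-1,-1],"delta_pos":[[0,0,0.3],[0,0,0],[0,0,0],[0,0,0]],"roll":[0,0,0,0]}'|grep -E "ee_pos|ft"; python3 f.py
```

```text
[ 5.7120e-01 -1.5740e-01  1.8650e-01  5.6580e-01 -5.5190e-01  2.4008e+00
 -1.7630e-01 -2.0620e-01  1.3300e-02  6.0000e-04 -4.0000e-04] fz err 0.12978331971542803 11.95
ee_pos: [0.5711, -0.1573, 0.1835]
ft_force: [0.5, -0.6, 3.7]
[ 5.7110e-01 -1.5730e-01  1.8350e-01  7.2520e-01 -7.9640e-01  3.9976e+00
 -2.5820e-01 -2.9840e-01 -4.0000e-03  4.0000e-04 -2.0000e-04] fz err 0.0874946869823386 12.75
```

Force follows the stated spring (about 6 mm pressed now). I'm pressing 2.5 mm more and checking centring.

```bash
python3 -m handwheel '{"jaw":[-1,-1,-1,-1,-1],"delta_pos":[[0,0,0.15],[0,0,0.1],[0,0,0],[0,0,0],[0,0,0]],"roll":[0,0,0,0,0]}'|grep -E "ee_pos|ft|grip"; python3 f.py
python3 - <<'E'
from h import *
a=bot.grab_frame("wrist")[:,:,::-1][130:240,200:310];b=bot.grab_frame("side")[:,:,::-1][100:180,260:340]
cv2.imwrite("pics/c6.png",np.hstack([cv2.resize(x,(400,400),interpolation=0) for x in(a,b)]))
E
```

```text
ee_pos: [0.5711, -0.1573, 0.181]
ft_force: [1.3, -1.2, 4.9]
grip_width: 0.265
gripper_force: 60.0
[ 5.7110e-01 -1.5730e-01  1.8100e-01  1.3002e+00 -9.9550e-01  5.2472e+00
 -3.0160e-01 -3.1260e-01  4.6000e-03  3.0000e-04 -2.0000e-04] fz err 0.1604337022303391 13.65
```

View pics/c6.png

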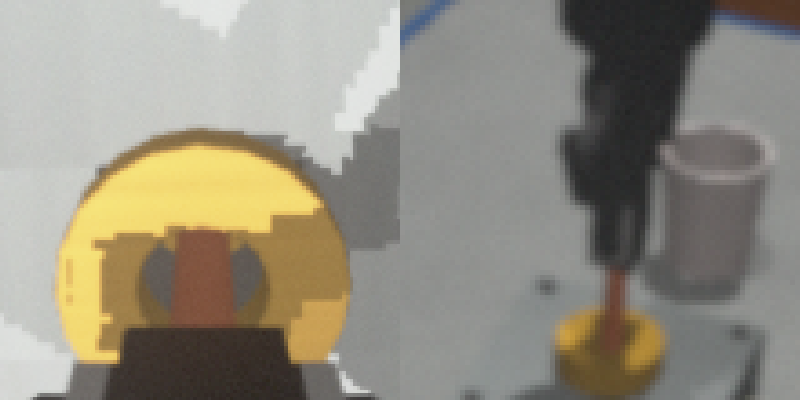

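The rod is centred in the bore (both about column 204 in the crop) and the force of about 6.4 N matches about half travel. I'm handing in.

```bash
python3 -c "
from cell import bot
print(bot.sign_off())"
```

```text
the job is handed in; nothing more can be done
None
```

I handed the job in with the square-headed stem still gripped, upright and centred in the collar, pressing the contact with about 6.4 N (roughly 9 mm of its 18 mm travel); the hand-in gave no verdict.

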